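Take an unscrewed power converter apart into its trays

ROBOT

A 6-joint arm with a two-finger parallel gripper is mounted at the origin on the work surface. World frame = base frame: x ahead of the robot, y to its left, z up, the work surface at z = 0. Lengths are in m, angles in rad, forces in N, time in s.
With the tool pointing down it reaches from about 0.3 to 0.875 m from the base axis. Payload 6.4 kg.
Tool frame: the origin (TCP) lies between the finger pads; the fingertips stand 8 mm ahead of it and the grasp point (between the pads) lies 11 mm behind it; z points along the fingers, y is the line along which they close (so a half turn about z gives the same grasp; the last joint's range is limited). The gripper opens to 88 mm and grips with 3 to 60 N. Pads are 18 mm wide; open, the fingers measure 123 mm over their backs; the gripper's body (75 mm by 187 mm) begins 45 mm behind the grasp point.
Start: joints at [-0.206, 0.181, 1.607, -0, 1.354, -0.206], TCP at [0.575, 0, 0.247] pointing down, gripper open.
Joint ranges: [-2.99, 2.99], [-0.89, 2.07], [0.3, 2.58], [-1.14, 4.28], [0, 2.63], [-3.12, 3.12]. Speed limits (rad/s): [2.57, 2.57, 3.01, 3.14, 3.14, 3.14].

INTERFACE

Orientations are given as a unit quaternion [w, x, y, z].
In Python, from plant import read_state, imaging, env gives the robot as it stands.
- The arm moves only by the tool arm_command, never from a script. Its argument "steps" is a list of rows, each an object of numbers: "jaw": the gripper command: -1 is fully open, 1 is shut, values between are in proportion; "tx", "ty", "tz": the shift along the tool's x, y, z each as a share of 2 cm, from -1 to 1; "twist": the turn about the tool's z as a share of 60 degrees, from -1 to 1. A call has 1 to 20 rows; each row shifts and turns the commanded pose from where the row before left it, along the tool's axes as they then stand; what a row does not reach is not made up. A row lasts 1/12 s, in which the tool goes at most 41.7 mm and 7.16 degrees, less where a joint would pass 70% of its speed; a pose out of reach is approached as far as the arm can. A call with a number of a shift or a turn outside -1 to 1 is refused whole. A call with a gripper value outside its range is refused whole. The fingers move at their own pace and stop on an object; "force" is the grip in N (left out, the last holds). Time passes only in rows, so rows that do not move let the fingers close. It gives the time, the measured TCP pose, the force, the opening and the grip force at its end, in the units of the state.
- read_state(): the state, without advancing time (a new reading comes with each control period).
- imaging.read_camera(name): name is "scene" or "side" or "wrist"; returns (picture, depth): 400x640x3 uint8, blue, green, red; 400x640 float32, m along the optical axis (not along the pixel's ray), 0 where there is no reading.
- imaging.camera_info(name): a dict with "camera_matrix" (3x3 intrinsics, pixels), "view" (4x4, takes a point from world to camera coordinates). Camera axes: x right, y down, z forward; pixel columns grow to the right and rows downward; lengths in m; the calibration is good to about 2 mm. A picture is of the moment at which its call begins: read the wrist's pose just before it. camera_info takes no time and is no camera call; for the wrist camera it gives the pose at the moment of the call.
- env.sign_off(): hands the job in; it is judged then, once.
The state is a dict: "time": time; "joint_positions": joint angles; "qd": joint speeds; "joint_torque": joint torques, N m; "position": TCP position; "tool_rot": TCP orientation; "force": force on the tool from outside, world axes, zero at the start; "torque": the same for the moment, N m; "grip_width": finger opening in m; "grip_force": force on a finger pad.
Only numpy, scipy, OpenCV 4.12 (cv2) and the standard library are available. Lean on these libraries where they do the work, as an engineer would, in place of code of your own. Each camera call takes 0.05 s, during which the arm holds its last target. There are 200 camera calls.

TASK

The screws of this small power converter are already out: take its stack apart from the top down, one part at a time (fan, heat sink, converter board, base board), and set each part right side up, flat and square inside the shallow tray moulded to its own outline. Lower the parts into their trays, do not drop them, and leave the brass-wool tip cleaner and the solder reel where they are.

Things in the scene. Friction and masses are not known exactly. Their poses are not given: they have to be found in the camera images.
- fan: Small black axial fan, square frame 40 x 40 mm, 20 mm high, 35 g, lying flat on top of the stack; no cable. Origin: centre of its underside; x and y along its sides, z up. Pick it up by two opposite sides.
- heat_sink: Finned aluminium heat sink, second from the top: 76 mm (x) by 58 mm (y), 24 mm high, 9 upright fins running along x on a 5 mm base, flat outer sides, 120 g. Lies loose on the converter board's module. Origin: centre of its underside. Pick it up across y (58 mm).
- converter_board: Green circuit board, third from top, loose on the base board's standoffs: 100 (x) x 84 (y) x 3 mm, 170 g. On its centre a dark power module with a bare metal top, 61 (x) x 58 mm (y), its top 16 mm above the board's underside; small parts to 12 mm high only beyond x = +-38 mm. Origin: centre of the underside. Pick it up by the module across y.
- base_board: Long green circuit board at the bottom, 156 (x) x 92 mm (y), 260 g, on 6 mm feet; board top at 9 mm. On its centre a dark transformer 42 (x) x 36 mm (y), top at 33 mm: pick it up by this across y. Brass standoffs (7 mm, top 37 mm) at x +-44, y +-36 mm; two capacitors (top 37) at x +66, terminals (top 22) at x -67. Origin: centre, level with the feet's underside.
- fan_tray: Shallow grey antistatic tray moulded for the fan: 62 x 62 mm outside (x by y), 56 x 56 mm inside (8 mm of play all round). Floor 2 mm thick, rim 3 mm wide and 8 mm high in all, with a gap in the rim half way along each side. Fixed to the bench mat. Origin: centre of its underside, on the mat; x along the side given first.
- heat_sink_tray: Shallow grey antistatic tray moulded for the heat sink: 98 x 80 mm outside (x by y), 92 x 74 mm inside (8 mm of play all round). Floor 2 mm thick, rim 3 mm wide and 8 mm high in all, with a gap in the rim half way along each side. Fixed to the bench mat. Origin: centre of its underside, on the mat; x along the side given first.
- converter_tray: Shallow grey antistatic tray moulded for the converter board: 122 x 106 mm outside (x by y), 116 x 100 mm inside (8 mm of play all round). Floor 2 mm thick, rim 3 mm wide and 8 mm high in all, with a gap in the rim half way along each side. Fixed to the bench mat. Origin: centre of its underside, on the mat; x along the side given first.
- base_tray: Shallow grey antistatic tray moulded for the base board: 178 x 114 mm outside (x by y), 172 x 108 mm inside (8 mm of play all round). Floor 2 mm thick, rim 3 mm wide and 8 mm high in all, with a gap in the rim half way along each side. Fixed to the bench mat. Origin: centre of its underside, on the mat; x along the side given first.
- tip_cleaner: Round dark tub of brass wool for cleaning soldering tips, 68 mm diameter, about 46 mm high; leave alone. Origin: centre of its underside.
- solder_reel: Grey reel of solder standing on its flange, 60 mm diameter, 50 mm high; leave alone. Origin: centre of its underside.

How it is judged:
On the way, in this order (a step that is already met when the one before it is completed fails the run):
1. the fan lies flat and square in its own tray, let go (horizontal distance between fan and fan_tray below 0.012 m and (angle between the x axis of fan and the x axis of fan_tray, either way round below 0.25 rad or angle between the x axis of fan and the y axis of fan_tray, either way round below 0.25 rad) and angle between fan's own z axis and vertical below 0.05 rad and z of fan in the frame of fan_tray between -0.003 and 0.005 m and contact force between the fingers and fan below 0.05 N and linear speed of fan below 0.02 m/s), for 0.2 s.
2. the heat sink lies flat and square in its own tray, let go (horizontal distance between heat_sink and heat_sink_tray below 0.012 m and angle between the x axis of heat_sink and the x axis of heat_sink_tray, either way round below 0.25 rad and angle between heat_sink's own z axis and vertical below 0.05 rad and z of heat_sink in the frame of heat_sink_tray between -0.003 and 0.005 m and contact force between the fingers and heat_sink below 0.05 N and linear speed of heat_sink below 0.02 m/s), for 0.2 s.
3. the converter board lies flat and square in its own tray, let go (horizontal distance between converter_board and converter_tray below 0.012 m and angle between the x axis of converter_board and the x axis of converter_tray, either way round below 0.25 rad and angle between converter_board's own z axis and vertical below 0.05 rad and z of converter_board in the frame of converter_tray between -0.003 and 0.005 m and contact force between the fingers and converter_board below 0.05 N and linear speed of converter_board below 0.02 m/s), for 0.2 s.
4. the base board lies flat and square in its own tray, let go (horizontal distance between base_board and base_tray below 0.012 m and angle between the x axis of base_board and the x axis of base_tray, either way round below 0.25 rad and angle between base_board's own z axis and vertical below 0.05 rad and z of base_board in the frame of base_tray between -0.003 and 0.005 m and contact force between the fingers and base_board below 0.05 N and linear speed of base_board below 0.02 m/s), for 0.2 s.
At the end, for the whole second after the job is handed in: Fan, heat sink, converter board and base board each lie flat (tilt under 0.05 rad), right side up on the floor of their own tray (origin 2 mm above the tray's, under 5 mm), centred within 12 mm and square to it within 0.25 rad (either way round; the fan in any quarter turn), released and at rest (all of step 1 and all of step 2 and all of step 3 and all of step 4); the robot touches nothing.
It fails at once if the tip cleaner is pushed by more than 15 mm (distance of tip_cleaner from where it was at the start of the episode above 0.015 m).
It fails at once if the solder reel is pushed by more than 15 mm or knocked over (distance of solder_reel from where it was at the start of the episode above 0.015 m or angle between solder_reel's own z axis and vertical above 0.4 rad).
It fails at once if a part is dropped by more than about 25 mm (falls faster than 0.7 m/s, out of the fingers) ((linear speed of fan above 0.7 m/s and contact force between the fingers and fan below 0.05 N) or (linear speed of heat_sink above 0.7 m/s and contact force between the fingers and heat_sink below 0.05 N) or (linear speed of converter_board above 0.7 m/s and contact force between the fingers and converter_board below 0.05 N) or (linear speed of base_board above 0.7 m/s and contact force between the fingers and base_board below 0.05 N)).
It also fails if it takes over 125 s, if anything falls off the work surface, if the arm or the gripper's body presses on something with over 40 N, if the wrist force passes 120 N, or if a joint passes its speed limit or range.

## Working session

There is one attempt and no reset: what is moved stays moved. The work goes in short steps, Python scripts to look and compute and a tool call to move; the robot and the scene stay as the last step left them, time stands still between calls to the robot, and variables do not carry over. Pictures are saved under pics/ and viewed, at most 14 in all, crops included, and the job is handed in when it is done.

Besides the shell and the picture viewer there is one more tool, called after ">>>" as name(argument=value, ...) on one line, values as JSON. arm_command: Moves the arm, as the interface text tells. Shift numbers are shares of 2 cm and turn numbers shares of 60 degrees, none past 1 either way. Its arguments: {"type":"object","properties":{"steps":{"type":"array","items":{"type":"object","properties":{"jaw":{"type":"number"},"tx":{"type":"number"},"ty":{"type":"number"},"tz":{"type":"number"},"twist":{"type":"number"}}}},"force":{"type":"number"}},"required":["steps"]}

```bash
mkdir -p pics; ls; python3 - <<'E'
from plant import read_state, imaging
import cv2,numpy as np
print(read_state())
for n in ("scene","side","wrist"):
    i=imaging.camera_info(n); p,d=imaging.read_camera(n)
    np.savez(f"pics/{n}0.npz",p=p,d=d,K=i["camera_matrix"],V=i["view"])
    cv2.imwrite(f"pics/{n}0.png",p)
    print(n,np.round(i["camera_matrix"],1).tolist(),np.round(i["view"],3).tolist())
E
```

```text
pics
{'time': 0.0, 'joint_positions': array([-2.06317340e-01,  1.81536158e-01,  1.60799081e+00, -1.52625820e-05,
        1.35377057e+00, -2.06291326e-01]), 'qd': array([ 0.00021814, -0.00102629,  0.00070274,  0.00091015,  0.0017148 ,
        0.00048663]), 'joint_torque': array([-5.85923790e-04, -4.33866942e+01, -3.41848969e+01,  7.00952648e-02,
        3.87157314e-02, -1.54040990e-04]), 'position': array([5.74490457e-01, 1.09558933e-04, 2.45821171e-01]), 'tool_rot': array([-7.09379613e-04,  7.07114555e-01,  7.07098493e-01, -4.72747258e-04]), 'force': array([ 0.06542415, -0.13302136, -0.1919946 ]), 'torque': array([-0.02430452, -0.04340396,  0.02688656]), 'grip_force': 0.0, 'grip_width': 0.08811267613477496}
scene [[450.3, 0.0, 323.7], [0.0, 450.3, 200.7], [0.0, 0.0, 1.0]] [[0.231, 0.973, 0.004, -0.143], [0.792, -0.186, -0.582, -0.407], [-0.566, 0.137, -0.813, 1.632], [0.0, 0.0, 0.0, 1.0]]
side [[447.9, 0.0, 325.8], [0.0, 447.9, 206.3], [0.0, 0.0, 1.0]] [[0.996, -0.085, 0.005, -0.538], [-0.06, -0.751, -0.657, 0.08], [0.06, 0.654, -0.754, 1.178], [0.0, 0.0, 0.0, 1.0]]
wrist [[342.5, 0.0, 319.4], [0.0, 342.5, 201.3], [0.0, 0.0, 1.0]] [[1.0, 0.0, -0.002, -0.574], [0.001, -0.951, 0.31, -0.043], [-0.002, -0.31, -0.951, 0.391], [0.0, 0.0, 0.0, 1.0]]
```

View pics/scene0.png

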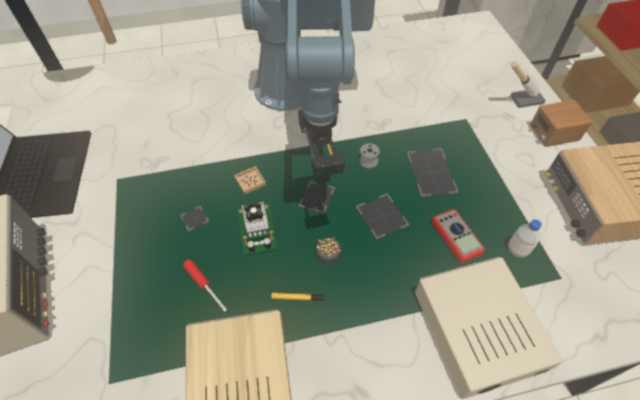

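View pics/side0.png

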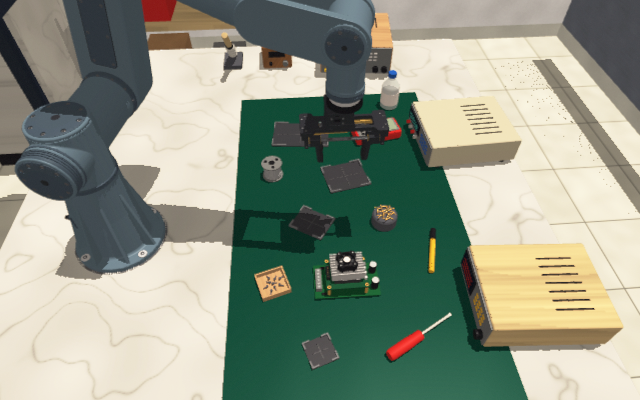

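```bash
cat > h.py <<'E'
import numpy as np,cv2
from plant import read_state, imaging
def grab(n,name=None):
    s=read_state(); i=imaging.camera_info(n); p,d=imaging.read_camera(n)
    if name: cv2.imwrite(f"pics/{name}.png",p)
    return p,d,i["camera_matrix"],i["view"],s
def onplane(uv,K,V,z):
    uv=np.atleast_2d(uv).astype(float)
    r=np.c_[uv,np.ones(len(uv))]@np.linalg.inv(K).T@V[:3,:3]
    c=-V[:3,:3].T@V[:3,3]
    return c+r*((z-c[2])/r[:,2])[:,None]
def cloud(d,K,V):
    v,u=np.mgrid[:d.shape[0],:d.shape[1]]
    q=np.stack([(u-K[0,2])/K[0,0]*d,(v-K[1,2])/K[1,1]*d,d],-1)
    return (q-V[:3,3])@V[:3,:3]
def rects(mask,K,V,z,amin=100):
    for c in cv2.findContours(mask.astype(np.uint8),cv2.RETR_EXTERNAL,cv2.CHAIN_APPROX_NONE)[0]:
        if cv2.contourArea(c)<amin: continue
        w=onplane(c[:,0],K,V,z)[:,:2]
        (x,y),(a,b),t=cv2.minAreaRect((w*1000).astype(np.float32))
        if a<b: a,b,t=b,a,t+90
        yield x/1000,y/1000,a,b,(t+90)%180-90,c[:,0].mean(0)
E
python3 - <<'E'
from h import *
for n in("scene","side"):
    f=np.load(f"pics/{n}0.npz");p,d,K,V=[f[k] for k in"pdKV"]
    P=cloud(d,K,V); 
    hsv=cv2.cvtColor(p,cv2.COLOR_BGR2HSV)
    ok=(d>0)&(P[...,0]>.25)&(P[...,0]<.95)&(abs(P[...,1])<.6)
    m=ok&(hsv[...,1]<90)&(hsv[...,2]<110)&(P[...,2]<.06)
    print(n,"x y a b ang")
    for r in rects(m,K,V,.008): print(np.round(np.r_[r[:5],r[5]],3))
    # tall points
    m=ok&(P[...,2]>.02)&(P[...,2]<.14)
    k,L,s,c=cv2.connectedComponentsWithStats(m.astype(np.uint8))
    for i in range(1,k):
        if s[i,4]>60:
            q=P[L==i]; print("tall",s[i,4],q.mean(0).round(3),q.min(0).round(3),q.max(0).round(3))
    print("mat z",np.median(P[...,2][ok&(hsv[...,1]>150)]))
E
```

```text
scene x y a b ang
[ 6.90000e-01 -5.00000e-03  8.43770e+01  7.14300e+01 -1.32280e+01
  3.27846e+02  2.48597e+02]
[  0.499  -0.355  74.37   67.728  17.732 194.067 218.093]
[6.13000e-01 1.74000e-01 1.30021e+02 1.13222e+02 1.23580e+01 3.81977e+02
 2.16030e+02]
[ 6.050000e-01 -1.000000e-03  1.145486e+03  6.159590e+02  8.987400e+01
  3.150230e+02  2.408920e+02]
tall 300 [0.404 0.194 0.046] [0.368 0.166 0.021] [0.43  0.225 0.056]
tall 1020 [ 0.585 -0.185  0.062] [ 0.5   -0.227  0.021] [ 0.624 -0.143  0.102]
tall 1352 [0.738 0.349 0.035] [0.654 0.303 0.02 ] [0.81  0.402 0.047]
tall 769 [0.811 0.496 0.08 ] [0.772 0.477 0.02 ] [0.833 0.534 0.135]
tall 474 [ 0.702 -0.009  0.037] [ 0.665 -0.041  0.02 ] [0.731 0.026 0.049]
tall 3688 [0.903 0.285 0.086] [0.847 0.179 0.02 ] [0.95  0.409 0.096]
tall 258 [ 0.684 -0.361  0.025] [ 0.642 -0.388  0.02 ] [ 0.728 -0.333  0.032]
tall 4057 [ 0.903 -0.277  0.094] [ 0.847 -0.383  0.02 ] [ 0.95  -0.165  0.101]
mat z 0.022538505831931257
side x y a b ang
[  0.498  -0.356  64.172  63.62   18.622 320.935 354.08 ]
[ 8.60000e-01 -2.66000e-01  2.08976e+02  3.21970e+0
[... 634 characters left out ...]
all 2593 [0.89  0.269 0.075] [0.835 0.177 0.02 ] [0.95  0.41  0.096]
tall 181 [0.784 0.351 0.034] [0.764 0.32  0.02 ] [0.806 0.4   0.042]
tall 339 [0.398 0.191 0.046] [0.369 0.167 0.02 ] [0.427 0.226 0.056]
tall 460 [ 0.693 -0.014  0.036] [ 0.662 -0.043  0.02 ] [0.728 0.026 0.05 ]
tall 5788 [ 0.89  -0.297  0.083] [ 0.831 -0.387  0.02 ] [ 0.95  -0.165  0.1  ]
tall 1505 [ 0.569 -0.196  0.066] [ 0.521 -0.227  0.02 ] [ 0.621 -0.143  0.101]
tall 121 [ 0.505 -0.185  0.023] [ 0.498 -0.212  0.02 ] [ 0.512 -0.155  0.029]
tall 70 [ 0.636 -0.211  0.034] [ 0.629 -0.218  0.02 ] [ 0.645 -0.2    0.043]
tall 410 [ 0.678 -0.364  0.025] [ 0.637 -0.391  0.02 ] [ 0.723 -0.332  0.032]
mat z 0.0013623428555656109
```

>>> arm_command(steps=[{"tx":-0.925},{"tx":-0.925},{"tx":-0.925},{"tx":-0.925},{"tx":-0.925},{"tx":-0.925},{"tx":-0.925},{"tx":-0.925},{"tx":-0.925},{"tx":-0.925}])

```text
$.steps[0]: bad value
```

>>> arm_command(steps=[{"twist":-0.115},{"twist":-0.115},{"twist":-0.115},{"twist":-0.115},{"twist":-0.115},{"twist":-0.115},{"twist":-0.115},{"twist":-0.115},{"twist":-0.115},{"twist":-0.115},{"twist":-0.115},{"twist":-0.115},{"twist":-0.115},{"twist":0}])

```text
$.steps[0]: bad value
```

```bash
python3 - <<'E'
from h import *
p,d,K,V,s=grab("wrist","w1"); np.savez("pics/w1.npz",p=p,d=d,K=K,V=V)
print(s["position"],s["tool_rot"],s["joint_positions"].round(2),s["time"])
P=cloud(d,K,V); z=P[...,2]
def rect(m,n):
    q=P[m]; (x,y),(a,b),t=cv2.minAreaRect((q[:,:2]*1000).astype(np.float32)); print(n,m.sum(),round(x,1),round(y,1),round(a,1),round(b,1),round(t,1),"z",np.median(q[:,2]).round(4))
near=(d>0)&(abs(P[...,0]-.57)<.12)&(abs(P[...,1]+.19)<.09)
def big(m):
    k,L,st,c=cv2.connectedComponentsWithStats(m.astype(np.uint8)); return L==1+st[1:,4].argmax()
rect(big(near&(z>.09)&(z<.115)),"fan")
rect(big(near&(z>.067)&(z<.085)),"hs")
rect(big(near&(z>.035)&(z<.052)),"conv")
E
```

```text
[5.74623113e-01 1.20436787e-04 2.46050796e-01] [-5.42424679e-04  7.07098943e-01  7.07114326e-01 -3.46855551e-04] [-0.21  0.18  1.61  0.    1.35 -0.21] 0.15
fan 604 570.5 -198.0 46.8 23.9 0.6 z 0.0978
hs 621 571.1 -157.3 75.8 8.3 0.0 z 0.0743
conv 1623 571.0 -163.9 100.2 42.8 0.5 z 0.0426
```

View pics/w1.png

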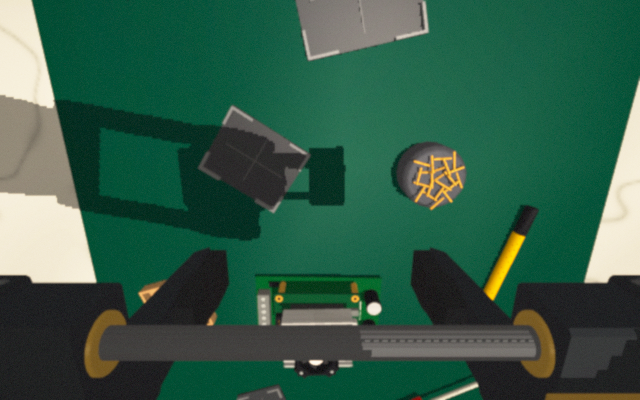

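>>> arm_command(steps=[{"jaw":-1,"tx":-0.925,"ty":0,"tz":0,"twist":0},{"jaw":-1,"tx":-0.925,"ty":0,"tz":0,"twist":0},{"jaw":-1,"tx":-0.925,"ty":0,"tz":0,"twist":0},{"jaw":-1,"tx":-0.925,"ty":0,"tz":0,"twist":0},{"jaw":-1,"tx":-0.925,"ty":0,"tz":0,"twist":0},{"jaw":-1,"tx":-0.925,"ty":0,"tz":0,"twist":0},{"jaw":-1,"tx":-0.925,"ty":0,"tz":0,"twist":0},{"jaw":-1,"tx":-0.925,"ty":0,"tz":0,"twist":0},{"jaw":-1,"tx":-0.925,"ty":0,"tz":0,"twist":0},{"jaw":-1,"tx":-0.925,"ty":0,"tz":0,"twist":0}], force=15)

```text
time: 1.03
position: [0.5748, -0.1858, 0.2464]
tool_rot: [-0.0, 0.707, 0.707, -0.0]
force: [0.3, 1.0, 0.1]
grip_width: 0.0882
grip_force: 0.0
```

>>> arm_command(steps=[{"jaw":-1,"tx":0,"ty":0,"tz":0,"twist":-0.115},{"jaw":-1,"tx":0,"ty":0,"tz":0,"twist":-0.115},{"jaw":-1,"tx":0,"ty":0,"tz":0,"twist":-0.115},{"jaw":-1,"tx":0,"ty":0,"tz":0,"twist":-0.115},{"jaw":-1,"tx":0,"ty":0,"tz":0,"twist":-0.115},{"jaw":-1,"tx":0,"ty":0,"tz":0,"twist":-0.115},{"jaw":-1,"tx":0,"ty":0,"tz":0,"twist":-0.115},{"jaw":-1,"tx":0,"ty":0,"tz":0,"twist":-0.115},{"jaw":-1,"tx":0,"ty":0,"tz":0,"twist":-0.115},{"jaw":-1,"tx":0,"ty":0,"tz":0,"twist":-0.115},{"jaw":-1,"tx":0,"ty":0,"tz":0,"twist":-0.115},{"jaw":-1,"tx":0,"ty":0,"tz":0,"twist":-0.115},{"jaw":-1,"tx":0,"ty":0,"tz":0,"twist":-0.115},{"jaw":-1,"tx":0,"ty":0,"tz":0,"twist":0},{"jaw":-1,"tx":0,"ty":0,"tz":0,"twist":0}])

```text
time: 2.28
position: [0.5749, -0.1849, 0.2465]
tool_rot: [-0.0, 0.004, 1.0, 0.0]
force: [0.4, -0.3, 0.0]
grip_width: 0.0881
grip_force: 0.0
```

```bash
cat >> h.py <<'E'
def pose(s):
    from scipy.spatial.transform import Rotation as R
    q=s["tool_rot"]; M=R.from_quat([q[1],q[2],q[3],q[0]]).as_matrix()
    return s["position"],np.degrees(np.arctan2(M[1,1],M[0,1])),M
def big(m):
    k,L,st,c=cv2.connectedComponentsWithStats(m.astype(np.uint8)); return L==1+st[1:,4].argmax()
def rect(P,m,n):
    q=P[m]; (x,y),(a,b),t=cv2.minAreaRect((q[:,:2]*1000).astype(np.float32)); print(n,m.sum(),round(x,1),round(y,1),round(a,1),round(b,1),round(t,1),"z",np.median(q[:,2]).round(4))
def go(s,x,y,psi=None):
    "remaining shift in tool axes, units of a row, and the twist in rows' shares"
    p,a,M=pose(s); v=M.T@np.array([x-p[0],y-p[1],0])
    print("TCP",p.round(4),"psi",round(a,2),"t",round(float(s["time"]),1),"units tx ty",(v/.02).round(3)[:2],"" if psi is None else "twist share %.3f"%(((a-psi+90)%180-90)/60))
E
cat > stack.py <<'E'
from h import *
import sys
p,d,K,V,s=grab("wrist",sys.argv[1])
print(pose(s)[:2],s["joint_positions"].round(2),s["time"])
P=cloud(d,K,V); z=P[...,2]
near=(d>0)&(abs(P[...,0]-.57)<.12)&(abs(P[...,1]+.19)<.09)
for n,a,b in(("fan",.09,.106),("hs",.067,.082),("mod",.049,.057),("conv",.036,.049)):
    m=near&(z>a)&(z<b)
    if m.sum()>50: rect(P,big(m),n)
E
python3 stack.py w2
```

```text
(array([ 0.57490772, -0.18490887,  0.24647933]), np.float64(89.49317866525223)) [-0.51  0.24  1.53  0.    1.37 -2.07] 2.2833
fan 1866 570.0 -184.5 47.0 47.0 3.6 z 0.0979
hs 323 571.1 -155.6 75.9 2.2 1.2 z 0.0785
mod 320 526.9 -185.0 33.6 7.8 89.3 z 0.0508
conv 2463 570.9 -185.3 100.2 84.3 0.0 z 0.0422
```

View pics/w2.png

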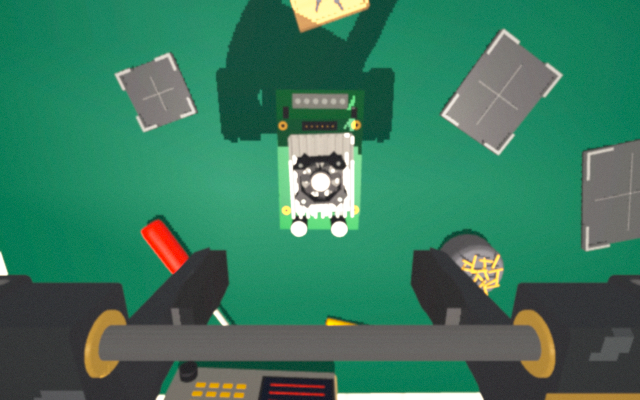

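```bash
python3 - <<'E'
from h import *
p,d,K,V,s=grab("wrist")
P=cloud(d,K,V); z=P[...,2]
near=(d>0)&(abs(P[...,0]-.57)<.04)&(abs(P[...,1]+.185)<.04)
m=near&(z>.092)&(z<.103); m=cv2.morphologyEx(m.astype(np.uint8),cv2.MORPH_OPEN,np.ones((5,5)))>0
rect(P,m,"fan"); q=P[m]; print(np.percentile(q,[1,99],axis=0).round(4))
# silhouette contour cast on plane z=.097
for r in rects(m,K,V,.097): print(np.round(r[:5],3))
h=cv2.cvtColor(p,cv2.COLOR_BGR2HSV)
m=(h[...,1]<70)&(z<.02)&(d>0); m[250:]=0
for r in rects(m,K,V,.008,800): print("tray",np.round(np.r_[r[:5],r[5]],3))
cv2.imwrite("pics/crop.png",cv2.resize(p[80:250,250:390],None,fx=4,fy=4))
E
```

```text
fan 1269 569.3 -184.9 45.1 44.6 3.3 z 0.0982
[[ 0.5481 -0.2062  0.0926]
 [ 0.5908 -0.1635  0.1003]]
[ 0.588 -0.194 27.66  13.831 65.911]
[ 0.584 -0.169 14.744 14.059 -0.508]
[ 0.57  -0.185 18.797 18.268 -0.508]
[  0.555  -0.201  16.385  11.182 -40.958]
[ 0.553 -0.17  17.782 11.109 47.641]
tray [6.15000e-01 1.51000e-01 1.26123e+02 6.63830e+01 1.28370e+01 6.10689e+02
 1.94958e+02]
tray [  0.496  -0.356  65.575  63.804 -71.446 156.249  91.943]
tray [ 5.01000e-01  4.00000e-03  1.00163e+02  8.38260e+01 -3.27920e+01
  5.00068e+02  9.20750e+01]
```

View pics/crop.png

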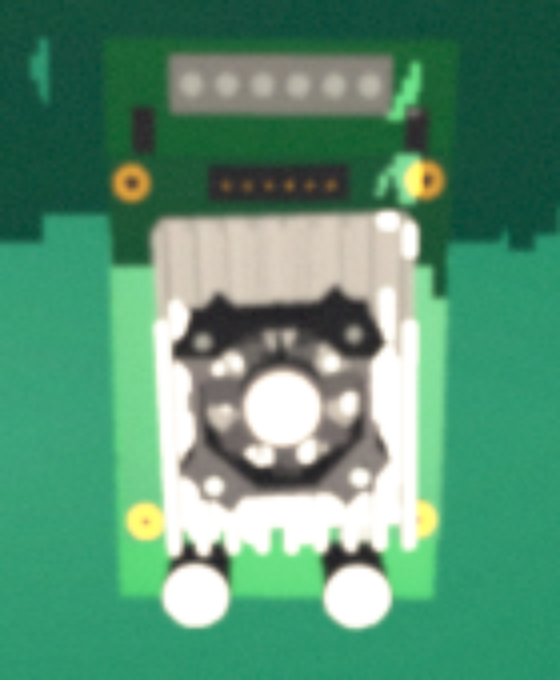

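>>> arm_command(steps=[{"jaw":-1,"tx":0.25,"ty":0,"tz":0.9,"twist":0},{"jaw":-1,"tx":0,"ty":0,"tz":1,"twist":0},{"jaw":-1,"tx":0,"ty":0,"tz":1,"twist":0},{"jaw":-1,"tx":0,"ty":0,"tz":1,"twist":0},{"jaw":-1,"tx":0,"ty":0,"tz":1,"twist":0},{"jaw":-1,"tx":0,"ty":0,"tz":1,"twist":0},{"jaw":-1,"tx":0,"ty":0,"tz":1,"twist":0},{"jaw":-1,"tx":0,"ty":0,"tz":0.7,"twist":0},{"jaw":-1,"tx":0,"ty":0,"tz":0,"twist":0},{"jaw":1,"tx":0,"ty":0,"tz":0,"twist":0},{"jaw":1,"tx":0,"ty":0,"tz":0,"twist":0},{"jaw":1,"tx":0,"ty":0,"tz":0,"twist":0},{"jaw":1,"tx":0,"ty":0,"tz":0,"twist":0},{"jaw":1,"tx":0,"ty":0,"tz":0,"twist":0},{"jaw":1,"tx":0,"ty":0,"tz":0,"twist":0},{"jaw":1,"tx":0,"ty":0,"tz":0,"twist":0},{"jaw":1,"tx":0,"ty":0,"tz":0,"twist":0}], force=10)

```text
time: 3.8
position: [0.5701, -0.185, 0.095]
tool_rot: [0.0, 0.003, 1.0, -0.0]
force: [-0.6, 1.1, 0.5]
grip_width: 0.0402
grip_force: 9.8
```

>>> arm_command(steps=[{"jaw":1,"tx":0,"ty":0,"tz":-0.5,"twist":0},{"jaw":1,"tx":0,"ty":0,"tz":-1,"twist":0},{"jaw":1,"tx":0,"ty":0,"tz":-1,"twist":0},{"jaw":1,"tx":0,"ty":0,"tz":-0.5,"twist":0},{"jaw":1,"tx":0.405,"ty":-0.95,"tz":0,"twist":0},{"jaw":1,"tx":0.405,"ty":-0.95,"tz":0,"twist":0},{"jaw":1,"tx":0.405,"ty":-0.95,"tz":0,"twist":0},{"jaw":1,"tx":0.405,"ty":-0.95,"tz":0,"twist":0},{"jaw":1,"tx":0.405,"ty":-0.95,"tz":0,"twist":0},{"jaw":1,"tx":0.405,"ty":-0.95,"tz":0,"twist":0},{"jaw":1,"tx":0.405,"ty":-0.95,"tz":0,"twist":0},{"jaw":1,"tx":0.405,"ty":-0.95,"tz":0,"twist":0},{"jaw":1,"tx":0.405,"ty":-0.95,"tz":0,"twist":0},{"jaw":1,"tx":0,"ty":0,"tz":0,"twist":-0.105},{"jaw":1,"tx":0,"ty":0,"tz":0,"twist":-0.105},{"jaw":1,"tx":0,"ty":0,"tz":0,"twist":-0.105},{"jaw":1,"tx":0,"ty":0,"tz":0,"twist":0},{"jaw":1,"tx":0,"ty":0,"tz":0,"twist":0}])

```text
time: 5.3
position: [0.4962, -0.3556, 0.1549]
tool_rot: [0.0, -0.16, 0.987, 0.0]
force: [-0.4, 0.0, -0.3]
grip_width: 0.0401
grip_force: 9.8
```

```bash
python3 - <<'E'
from h import *
s=read_state(); go(s,.497,-.356,108.6); print(s["grip_width"])
p,d,K,V,s=grab("wrist","w3")
P=cloud(d,K,V);z=P[...,2]
h=cv2.cvtColor(p,cv2.COLOR_BGR2HSV)
m=(h[...,1]<70)&(z<.02)&(d>0)
for r in rects(m,K,V,.008,800): print("tray",np.round(np.r_[r[:5],r[5]],3))
m=(abs(P[...,:2]-pose(s)[0][:2]).max(-1)<.04)&(z>.09)&(z<.175)
q=P[m];print(m.sum(),np.percentile(q,[1,50,99],axis=0).round(3))
E
```

```text
TCP [ 0.4962 -0.3556  0.1549] psi 108.41 t 5.3 units tx ty [-0.033 -0.033] twist share -0.003
0.04005288986134068
tray [  0.496  -0.356  63.773  63.615 -71.58  319.871 185.645]
tray [ 5.56000e-01 -6.00000e-01  2.75688e+02  4.80660e+01  8.00000e-02
  2.88190e+01  1.42677e+02]
11541 [[ 0.47  -0.39   0.14 ]
 [ 0.493 -0.357  0.157]
 [ 0.518 -0.328  0.174]]
```

View pics/w3.png

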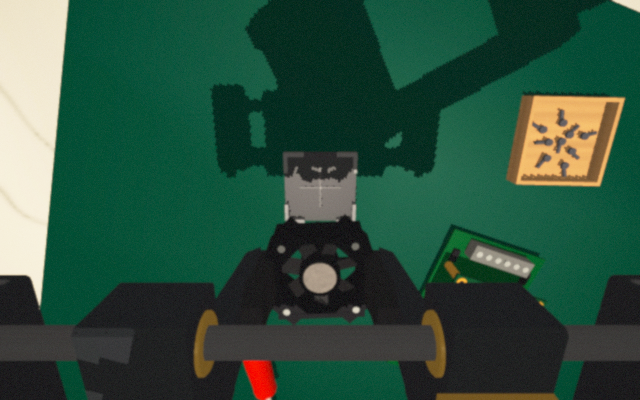

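>>> arm_command(steps=[{"jaw":1,"tx":0,"ty":0,"tz":1,"twist":0},{"jaw":1,"tx":0,"ty":0,"tz":1,"twist":0},{"jaw":1,"tx":0,"ty":0,"tz":1,"twist":0},{"jaw":1,"tx":0,"ty":0,"tz":1,"twist":0},{"jaw":1,"tx":0,"ty":0,"tz":1,"twist":0},{"jaw":1,"tx":0,"ty":0,"tz":0.8,"twist":0},{"jaw":1,"tx":0,"ty":0,"tz":0.5,"twist":0},{"jaw":1,"tx":0,"ty":0,"tz":0.25,"twist":0},{"jaw":1,"tx":0,"ty":0,"tz":0.2,"twist":0},{"jaw":1,"tx":0,"ty":0,"tz":0,"twist":0},{"jaw":1,"tx":0,"ty":0,"tz":0,"twist":0}])

```text
time: 6.27
position: [0.4968, -0.3561, 0.0206]
tool_rot: [0.0, -0.161, 0.987, -0.001]
force: [0.1, 0.2, 0.5]
grip_width: 0.0399
grip_force: 9.9
```

>>> arm_command(steps=[{"jaw":1,"tx":0,"ty":0,"tz":0.05,"twist":0},{"jaw":1,"tx":0,"ty":0,"tz":0,"twist":0},{"jaw":-0.3,"tx":0,"ty":0,"tz":0,"twist":0},{"jaw":-0.3,"tx":0,"ty":0,"tz":0,"twist":0},{"jaw":-0.3,"tx":0,"ty":0,"tz":0,"twist":0},{"jaw":-0.3,"tx":0,"ty":0,"tz":0,"twist":0},{"jaw":-0.3,"tx":0,"ty":0,"tz":0,"twist":0},{"jaw":-0.3,"tx":0,"ty":0,"tz":-0.5,"twist":0},{"jaw":-1,"tx":0,"ty":0,"tz":-1,"twist":0},{"jaw":-1,"tx":0,"ty":0,"tz":-1,"twist":0},{"jaw":-1,"tx":0,"ty":0,"tz":-1,"twist":0},{"jaw":-1,"tx":0,"ty":0,"tz":-1,"twist":0},{"jaw":-1,"tx":0,"ty":0,"tz":-1,"twist":0},{"jaw":-1,"tx":0,"ty":0,"tz":-1,"twist":0},{"jaw":-1,"tx":0,"ty":0,"tz":0,"twist":0}])

```text
time: 7.52
position: [0.4982, -0.3575, 0.1542]
tool_rot: [0.002, -0.162, 0.987, -0.003]
force: [1.4, -0.4, -0.0]
grip_width: 0.0882
grip_force: 0.0
```

```bash
cat > chk.py <<'E'
from h import *
import sys
x,y,zt,x2,y2,psi=map(float,sys.argv[1:7])
s=read_state(); go(s,x2,y2,psi); print("grip",s["grip_width"],s["grip_force"])
p,d,K,V,s=grab("wrist",sys.argv[7] if len(sys.argv)>7 else None)
P=cloud(d,K,V);z=P[...,2]
m=(d>0)&(np.hypot(P[...,0]-x,P[...,1]-y)<.08)&(abs(z-zt)<.004)
if m.sum()>50: m=big(m); rect(P,m,"part top"); q=P[m]; A=np.linalg.lstsq(np.c_[q[:,:2],np.ones(len(q))],q[:,2],rcond=None)[0]; print("slope",A[:2].round(3))
E
python3 chk.py .497 -.356 .022 .570 -.185 90 w4
```

```text
TCP [ 0.4982 -0.3575  0.1542] psi 108.61 t 7.5 units tx ty [-6.154  7.03 ] twist share 0.310
grip 0.08815758882384984 0.0
part top 1272 496.4 -357.0 47.7 47.0 20.6 z 0.024
slope [-0.006 -0.002]
```

View pics/w4.png

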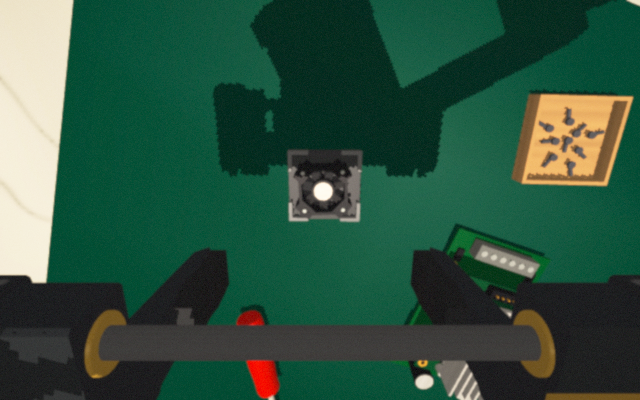

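>>> arm_command(steps=[{"jaw":-1,"tx":-0.77,"ty":0.88,"tz":-0.5,"twist":0},{"jaw":-1,"tx":-0.77,"ty":0.88,"tz":-0.5,"twist":0},{"jaw":-1,"tx":-0.77,"ty":0.88,"tz":-0.5,"twist":0},{"jaw":-1,"tx":-0.77,"ty":0.88,"tz":-0.5,"twist":0},{"jaw":-1,"tx":-0.77,"ty":0.88,"tz":0,"twist":0},{"jaw":-1,"tx":-0.77,"ty":0.88,"tz":0,"twist":0},{"jaw":-1,"tx":-0.77,"ty":0.88,"tz":0,"twist":0},{"jaw":-1,"tx":-0.77,"ty":0.88,"tz":0,"twist":0},{"jaw":-1,"tx":0,"ty":0,"tz":0,"twist":0.104},{"jaw":-1,"tx":0,"ty":0,"tz":0,"twist":0.104},{"jaw":-1,"tx":0,"ty":0,"tz":0,"twist":0.104},{"jaw":-1,"tx":0,"ty":0,"tz":0,"twist":0}])

```text
time: 8.57
position: [0.5675, -0.1821, 0.1873]
tool_rot: [-0.001, 0.003, 1.0, 0.001]
force: [-0.8, 0.2, 0.7]
grip_width: 0.0884
grip_force: 0.0
```

```bash
python3 chk.py .57 -.185 .078 .570 -.185 90; python3 stack.py w5
```

```text
TCP [ 0.5675 -0.1821  0.1873] psi 89.69 t 8.6 units tx ty [-0.128 -0.143] twist share -0.005
grip 0.08843738032491676 0.0
part top 320 572.0 -211.5 75.9 2.2 1.2 z 0.0787
slope [ 0.02  -0.774]
(array([ 0.56750138, -0.18237679,  0.18748929]), np.float64(90.0057794547367)) [-0.51  0.29  1.61  0.    1.25 -2.08] 8.6167
hs 417 572.2 -211.5 76.2 2.3 1.1 z 0.0784
mod 458 526.9 -185.2 33.0 8.2 89.7 z 0.0507
conv 3341 570.7 -185.3 100.1 84.4 0.0 z 0.0422
```

>>> arm_command(steps=[{"jaw":-1,"tx":-0.2,"ty":-0.1,"tz":0.5,"twist":0},{"jaw":-1,"tx":0,"ty":0,"tz":1,"twist":0},{"jaw":-1,"tx":0,"ty":0,"tz":1,"twist":0},{"jaw":-1,"tx":0,"ty":0,"tz":1,"twist":0},{"jaw":-1,"tx":0,"ty":0,"tz":1,"twist":0},{"jaw":-1,"tx":0,"ty":0,"tz":0.8,"twist":0},{"jaw":-1,"tx":0,"ty":0,"tz":0.5,"twist":0},{"jaw":-1,"tx":0,"ty":0,"tz":0,"twist":0},{"jaw":1,"tx":0,"ty":0,"tz":0,"twist":0},{"jaw":1,"tx":0,"ty":0,"tz":0,"twist":0},{"jaw":1,"tx":0,"ty":0,"tz":0,"twist":0},{"jaw":1,"tx":0,"ty":0,"tz":0,"twist":0},{"jaw":1,"tx":0,"ty":0,"tz":0,"twist":0},{"jaw":1,"tx":0,"ty":0,"tz":0,"twist":0}], force=20)

```text
time: 9.83
position: [0.5727, -0.185, 0.0737]
tool_rot: [0.001, 0.001, 1.0, -0.0]
force: [-0.2, 0.9, 4.2]
grip_width: 0.0578
grip_force: 20.0
```

>>> arm_command(steps=[{"jaw":1,"tx":0,"ty":0,"tz":-0.3,"twist":0},{"jaw":1,"tx":0,"ty":0,"tz":-0.7,"twist":0},{"jaw":1,"tx":0,"ty":0,"tz":-1,"twist":0},{"jaw":1,"tx":0,"ty":0,"tz":-1,"twist":0},{"jaw":1,"tx":0.358,"ty":0.945,"tz":0,"twist":0},{"jaw":1,"tx":0.358,"ty":0.945,"tz":0,"twist":0},{"jaw":1,"tx":0.358,"ty":0.945,"tz":0,"twist":0},{"jaw":1,"tx":0.358,"ty":0.945,"tz":0,"twist":0},{"jaw":1,"tx":0.358,"ty":0.945,"tz":0,"twist":0},{"jaw":1,"tx":0.358,"ty":0.945,"tz":0,"twist":0},{"jaw":1,"tx":0.358,"ty":0.945,"tz":0,"twist":0},{"jaw":1,"tx":0.358,"ty":0.945,"tz":0,"twist":0},{"jaw":1,"tx":0.358,"ty":0.945,"tz":0,"twist":0},{"jaw":1,"tx":0.358,"ty":0.945,"tz":0,"twist":0},{"jaw":1,"tx":0,"ty":0,"tz":0,"twist":0.109},{"jaw":1,"tx":0,"ty":0,"tz":0,"twist":0.109},{"jaw":1,"tx":0,"ty":0,"tz":0,"twist":0.109},{"jaw":1,"tx":0,"ty":0,"tz":0,"twist":0.109},{"jaw":1,"tx":0,"ty":0,"tz":0,"twist":0.109},{"jaw":1,"tx":0,"ty":0,"tz":0,"twist":0}])

```text
time: 11.5
position: [0.5007, 0.0043, 0.1329]
tool_rot: [-0.0, 0.284, 0.959, -0.0]
force: [0.6, 0.7, -2.2]
grip_width: 0.0577
grip_force: 20.0
```

```bash
python3 - <<'E'
from h import *
s=read_state(); go(s,.501,.004,57.2); print(s["grip_width"],s["force"])
p,d,K,V,s=grab("wrist","w6")
P=cloud(d,K,V);z=P[...,2]
h=cv2.cvtColor(p,cv2.COLOR_BGR2HSV)
m=(h[...,1]<70)&(z<.02)&(d>0)
for r in rects(m,K,V,.008,800): print("tray",np.round(np.r_[r[:5],r[5]],3))
E
```

```text
TCP [0.5007 0.0043 0.1329] psi 56.96 t 11.5 units tx ty [-0.023 -0.004] twist share -0.004
0.057679242903196634 [ 0.61081433  0.71615345 -2.20289053]
tray [4.71000e-01 1.40000e-02 9.77800e+01 4.36220e+01 6.14940e+01 3.13082e+02
 1.60143e+02]
tray [6.10000e-01 1.74000e-01 1.27681e+02 1.08207e+02 1.22600e+01 5.68523e+02
 1.87617e+02]
tray [  0.28   -0.097  71.714  27.146 -89.996  25.365  20.418]
```

View pics/w6.png

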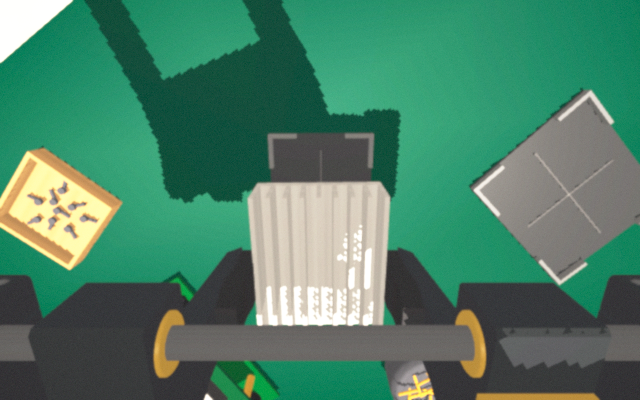

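>>> arm_command(steps=[{"jaw":1,"tx":0,"ty":0,"tz":0.6,"twist":0},{"jaw":1,"tx":0,"ty":0,"tz":1,"twist":0},{"jaw":1,"tx":0,"ty":0,"tz":1,"twist":0},{"jaw":1,"tx":0,"ty":0,"tz":1,"twist":0},{"jaw":1,"tx":0,"ty":0,"tz":0.8,"twist":0},{"jaw":1,"tx":0,"ty":0,"tz":0.5,"twist":0},{"jaw":1,"tx":0,"ty":0,"tz":0.3,"twist":0},{"jaw":1,"tx":0,"ty":0,"tz":0.2,"twist":0},{"jaw":1,"tx":0,"ty":0,"tz":0,"twist":0},{"jaw":1,"tx":0,"ty":0,"tz":0,"twist":0},{"jaw":1,"tx":0,"ty":0,"tz":0,"twist":0}])

```text
time: 12.47
position: [0.5016, 0.0041, 0.0256]
tool_rot: [0.001, 0.282, 0.959, 0.0]
force: [0.7, -0.6, -2.4]
grip_width: 0.0574
grip_force: 20.0
```

>>> arm_command(steps=[{"jaw":1,"tx":0,"ty":0,"tz":0.07,"twist":0},{"jaw":1,"tx":0,"ty":0,"tz":0.06,"twist":0},{"jaw":1,"tx":0,"ty":0,"tz":0,"twist":0},{"jaw":1,"tx":0,"ty":0,"tz":0,"twist":0}])

```text
time: 12.8
position: [0.5016, 0.0042, 0.0231]
tool_rot: [0.001, 0.282, 0.959, 0.0]
force: [-2.0, 1.5, 4.8]
grip_width: 0.0581
grip_force: 20.0
```

>>> arm_command(steps=[{"jaw":-1,"tx":0,"ty":0,"tz":0,"twist":0},{"jaw":-1,"tx":0,"ty":0,"tz":0,"twist":0},{"jaw":-1,"tx":0,"ty":0,"tz":0,"twist":0},{"jaw":-1,"tx":0,"ty":0,"tz":0,"twist":0},{"jaw":-1,"tx":0,"ty":0,"tz":0,"twist":0},{"jaw":-1,"tx":0,"ty":0,"tz":-0.5,"twist":0},{"jaw":-1,"tx":0,"ty":0,"tz":-1,"twist":0},{"jaw":-1,"tx":0,"ty":0,"tz":-1,"twist":0},{"jaw":-1,"tx":0,"ty":0,"tz":-1,"twist":0},{"jaw":-1,"tx":0,"ty":0,"tz":-1,"twist":0},{"jaw":-1,"tx":0,"ty":0,"tz":-1,"twist":0},{"jaw":-1,"tx":0,"ty":0,"tz":-1,"twist":0},{"jaw":-1,"tx":0,"ty":0,"tz":-1,"twist":0},{"jaw":-1,"tx":0,"ty":0,"tz":0,"twist":0}])

```text
time: 13.97
position: [0.5034, 0.0038, 0.1769]
tool_rot: [0.004, 0.282, 0.959, 0.0]
force: [0.5, -0.4, 0.6]
grip_width: 0.0882
grip_force: 0.0
```

```bash
python3 chk.py .501 .004 .027 .571 -.185 90 w7
```

```text
TCP [0.5034 0.0038 0.1769] psi 57.19 t 14.0 units tx ty [-7.957 -6.103] twist share -0.547
grip 0.08818267882018627 0.0
part top 245 515.3 27.7 2.2 76.1 57.8 z 0.0281
slope [0.31  0.484]
```

View pics/w7.png

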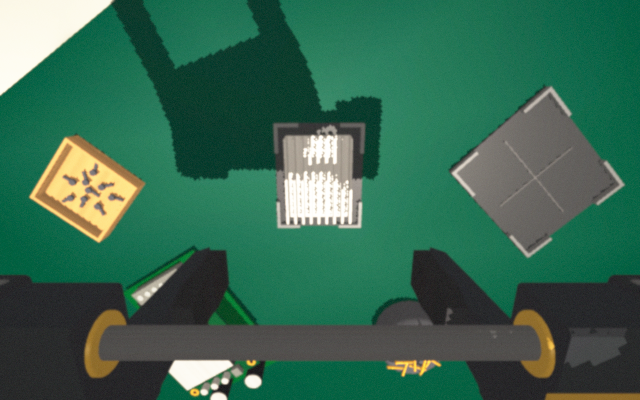

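>>> arm_command(steps=[{"jaw":-1,"tx":-0.995,"ty":-0.763,"tz":0,"twist":0},{"jaw":-1,"tx":-0.995,"ty":-0.763,"tz":0,"twist":0},{"jaw":-1,"tx":-0.995,"ty":-0.763,"tz":0,"twist":0},{"jaw":-1,"tx":-0.995,"ty":-0.763,"tz":0,"twist":0},{"jaw":-1,"tx":-0.995,"ty":-0.763,"tz":0,"twist":0},{"jaw":-1,"tx":-0.995,"ty":-0.763,"tz":0,"twist":0},{"jaw":-1,"tx":-0.995,"ty":-0.763,"tz":0,"twist":0},{"jaw":-1,"tx":-0.995,"ty":-0.763,"tz":0,"twist":0},{"jaw":-1,"tx":0,"ty":0,"tz":0,"twist":-0.109},{"jaw":-1,"tx":0,"ty":0,"tz":0,"twist":-0.109},{"jaw":-1,"tx":0,"ty":0,"tz":0,"twist":-0.109},{"jaw":-1,"tx":0,"ty":0,"tz":0,"twist":-0.109},{"jaw":-1,"tx":0,"ty":0,"tz":0,"twist":-0.109},{"jaw":-1,"tx":0,"ty":0,"tz":0,"twist":0},{"jaw":-1,"tx":0,"ty":0,"tz":0,"twist":0}])

```text
time: 15.27
position: [0.5679, -0.1842, 0.1709]
tool_rot: [-0.001, 0.003, 1.0, 0.0]
force: [0.9, 0.4, 0.0]
grip_width: 0.0878
grip_force: 0.0
```

```bash
python3 chk.py .57 -.185 .053 .571 -.185 90; python3 stack.py w8
```

```text
TCP [ 0.5679 -0.1842  0.1709] psi 89.68 t 15.3 units tx ty [-0.157 -0.037] twist share -0.005
grip 0.0878316360036845 0.0
part top 5537 570.7 -185.1 58.1 61.4 89.8 z 0.0552
slope [ 0.006 -0.001]
(array([ 0.56798731, -0.18429352,  0.17116365]), np.float64(89.67165175313691)) [-0.51  0.31  1.61  0.    1.22 -2.08] 15.3167
mod 5559 570.9 -185.2 58.1 61.9 90.0 z 0.0552
conv 5867 571.0 -185.2 84.1 100.6 90.0 z 0.0423
```

>>> arm_command(steps=[{"jaw":-1,"tx":-0.15,"ty":-0.04,"tz":0.6,"twist":0},{"jaw":-1,"tx":0,"ty":0,"tz":1,"twist":0},{"jaw":-1,"tx":0,"ty":0,"tz":1,"twist":0},{"jaw":-1,"tx":0,"ty":0,"tz":1,"twist":0},{"jaw":-1,"tx":0,"ty":0,"tz":1,"twist":0},{"jaw":-1,"tx":0,"ty":0,"tz":0.8,"twist":0},{"jaw":-1,"tx":0,"ty":0,"tz":0.4,"twist":0},{"jaw":-1,"tx":0,"ty":0,"tz":0.2,"twist":0},{"jaw":-1,"tx":0,"ty":0,"tz":0,"twist":0},{"jaw":-1,"tx":0,"ty":0,"tz":0,"twist":0}], force=30)

```text
time: 16.2
position: [0.5719, -0.1856, 0.0525]
tool_rot: [0.0, 0.001, 1.0, -0.0]
force: [-0.2, 0.3, 0.6]
grip_width: 0.0879
grip_force: 0.0
```

>>> arm_command(steps=[{"jaw":-1,"tx":0,"ty":0,"tz":0.07,"twist":0},{"jaw":1,"tx":0,"ty":0,"tz":0,"twist":0},{"jaw":1,"tx":0,"ty":0,"tz":0,"twist":0},{"jaw":1,"tx":0,"ty":0,"tz":0,"twist":0},{"jaw":1,"tx":0,"ty":0,"tz":0,"twist":0},{"jaw":1,"tx":0,"ty":0,"tz":0,"twist":0},{"jaw":1,"tx":0,"ty":0,"tz":0,"twist":0}])

```text
time: 16.78
position: [0.5716, -0.1854, 0.0509]
tool_rot: [0.0, 0.001, 1.0, -0.0]
force: [-0.9, 0.2, 2.0]
grip_width: 0.0576
grip_force: 30.0
```

>>> arm_command(steps=[{"jaw":1,"tx":0,"ty":0,"tz":-0.3,"twist":0},{"jaw":1,"tx":0,"ty":0,"tz":-0.7,"twist":0},{"jaw":1,"tx":0,"ty":0,"tz":-1,"twist":0},{"jaw":1,"tx":0,"ty":0,"tz":-1,"twist":0},{"jaw":1,"tx":0,"ty":0,"tz":-0.5,"twist":0},{"jaw":1,"tx":0,"ty":0,"tz":0,"twist":0}])

```text
time: 17.28
position: [0.5734, -0.1864, 0.1245]
tool_rot: [0.003, 0.001, 1.0, -0.001]
force: [0.7, -1.4, -0.4]
grip_width: 0.0581
grip_force: 30.0
```

>>> arm_command(steps=[{"jaw":1,"tx":-0.11,"ty":0.9,"tz":0,"twist":0},{"jaw":1,"tx":-0.11,"ty":1,"tz":0,"twist":0},{"jaw":1,"tx":-0.11,"ty":1,"tz":0,"twist":0},{"jaw":1,"tx":-0.11,"ty":1,"tz":0,"twist":0},{"jaw":1,"tx":-0.11,"ty":1,"tz":0,"twist":0},{"jaw":1,"tx":-0.11,"ty":1,"tz":0,"twist":0},{"jaw":1,"tx":-0.11,"ty":1,"tz":0,"twist":0},{"jaw":1,"tx":-0.11,"ty":1,"tz":0,"twist":0},{"jaw":1,"tx":-0.11,"ty":1,"tz":0,"twist":0},{"jaw":1,"tx":-0.11,"ty":1,"tz":0,"twist":0},{"jaw":1,"tx":-0.11,"ty":1,"tz":0,"twist":0},{"jaw":1,"tx":-0.11,"ty":1,"tz":0,"twist":0},{"jaw":1,"tx":-0.11,"ty":1,"tz":0,"twist":0},{"jaw":1,"tx":-0.11,"ty":1,"tz":0,"twist":0},{"jaw":1,"tx":-0.11,"ty":1,"tz":0,"twist":0},{"jaw":1,"tx":-0.11,"ty":1,"tz":0,"twist":0},{"jaw":1,"tx":-0.11,"ty":1,"tz":0,"twist":0},{"jaw":1,"tx":-0.11,"ty":1,"tz":0,"twist":-0.102},{"jaw":1,"tx":0,"ty":0,"tz":0,"twist":-0.102},{"jaw":1,"tx":0,"ty":0,"tz":0,"twist":0}])

```text
time: 18.95
position: [0.611, 0.1737, 0.1196]
tool_rot: [-0.001, -0.108, 0.994, 0.0]
force: [-0.6, 0.0, -1.6]
grip_width: 0.0576
grip_force: 30.0
```

```bash
python3 - <<'E'
from h import *
s=read_state(); go(s,.611,.174,102.3); print(s["grip_width"],s["force"])
p,d,K,V,s=grab("wrist","w9")
P=cloud(d,K,V);z=P[...,2]
h=cv2.cvtColor(p,cv2.COLOR_BGR2HSV)
m=(h[...,1]<70)&(z<.02)&(d>0)
for r in rects(m,K,V,.008,800): print("tray",np.round(np.r_[r[:5],r[5]],3))
g=(h[...,1]>120)&(z>.09)&(z<.16)&(d>0)
if g.sum()>100: rect(P,big(g),"board")
E
```

```text
TCP [0.611  0.1737 0.1196] psi 102.45 t 18.9 units tx ty [-0.002  0.014] twist share 0.003
0.05758856793431561 [-5.50920763e-01  5.38559498e-04 -1.57759938e+00]
tray [6.81000e-01 5.00000e-03 6.84850e+01 3.73990e+01 4.70130e+01 9.32110e+01
 2.36059e+02]
tray [ 5.65000e-01  1.64000e-01  1.07739e+02  3.09500e+01 -7.75400e+01
  3.19790e+02  1.39501e+02]
tray [ 5.07000e-01  3.72000e-01  1.41051e+02  1.20116e+02 -5.63900e+00
  5.93908e+02  1.22151e+02]
tray [ 5.36000e-01  6.00000e-03  1.14027e+02  5.44820e+01 -7.75400e+01
  9.33240e+01  3.39460e+01]
board 8147 581.7 166.7 42.2 84.4 12.5 z 0.1108
```

View pics/w9.png

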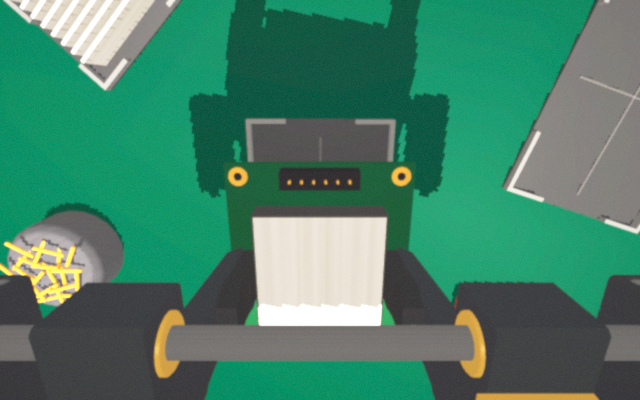

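>>> arm_command(steps=[{"jaw":1,"tx":0.04,"ty":0,"tz":0.5,"twist":0},{"jaw":1,"tx":0,"ty":0,"tz":1,"twist":0},{"jaw":1,"tx":0,"ty":0,"tz":1,"twist":0},{"jaw":1,"tx":0,"ty":0,"tz":1,"twist":0},{"jaw":1,"tx":0,"ty":0,"tz":0.7,"twist":0},{"jaw":1,"tx":0,"ty":0,"tz":0.4,"twist":0},{"jaw":1,"tx":0,"ty":0,"tz":0.2,"twist":0},{"jaw":1,"tx":0,"ty":0,"tz":0.2,"twist":0},{"jaw":1,"tx":0,"ty":0,"tz":0,"twist":0},{"jaw":1,"tx":0,"ty":0,"tz":0,"twist":0},{"jaw":1,"tx":0,"ty":0,"tz":0,"twist":0}])

```text
time: 19.92
position: [0.6119, 0.1725, 0.0218]
tool_rot: [0.001, -0.106, 0.994, -0.0]
force: [-0.1, -0.4, -1.0]
grip_width: 0.0573
grip_force: 30.0
```

>>> arm_command(steps=[{"jaw":1,"tx":0.03,"ty":0.07,"tz":0.1,"twist":0},{"jaw":1,"tx":0,"ty":0,"tz":0.08,"twist":0},{"jaw":1,"tx":0,"ty":0,"tz":0.05,"twist":0},{"jaw":1,"tx":0,"ty":0,"tz":0,"twist":0},{"jaw":1,"tx":0,"ty":0,"tz":0,"twist":0}])

```text
time: 20.33
position: [0.6101, 0.1736, 0.0161]
tool_rot: [-0.0, -0.106, 0.994, -0.0]
force: [0.3, -0.2, -0.9]
grip_width: 0.0576
grip_force: 30.0
```

>>> arm_command(steps=[{"jaw":1,"tx":0,"ty":0,"tz":0.05,"twist":0},{"jaw":1,"tx":0,"ty":0,"tz":0.03,"twist":0},{"jaw":1,"tx":0,"ty":0,"tz":0,"twist":0}])

```text
time: 20.58
position: [0.6102, 0.1736, 0.016]
tool_rot: [-0.0, -0.106, 0.994, -0.0]
force: [-4.7, -0.2, 10.8]
grip_width: 0.0577
grip_force: 30.0
```

>>> arm_command(steps=[{"jaw":-0.5,"tx":0,"ty":0,"tz":-0.06,"twist":0},{"jaw":-0.5,"tx":0,"ty":0,"tz":0,"twist":0},{"jaw":-0.5,"tx":0,"ty":0,"tz":0,"twist":0},{"jaw":-0.5,"tx":0,"ty":0,"tz":0,"twist":0},{"jaw":-0.5,"tx":0,"ty":0,"tz":0,"twist":0},{"jaw":-0.5,"tx":0,"ty":0,"tz":-0.4,"twist":0},{"jaw":-0.5,"tx":0,"ty":0,"tz":-1,"twist":0},{"jaw":-1,"tx":0,"ty":0,"tz":-1,"twist":0},{"jaw":-1,"tx":0,"ty":0,"tz":-1,"twist":0},{"jaw":-1,"tx":0,"ty":0,"tz":-1,"twist":0},{"jaw":-1,"tx":0,"ty":0,"tz":-1,"twist":0},{"jaw":-1,"tx":0,"ty":0,"tz":-1,"twist":0},{"jaw":-1,"tx":0,"ty":0,"tz":-1,"twist":0},{"jaw":-1,"tx":0,"ty":0,"tz":-1,"twist":0},{"jaw":-1,"tx":0,"ty":0,"tz":0,"twist":0},{"jaw":-1,"tx":0,"ty":0,"tz":0,"twist":0}])

```text
time: 21.92
position: [0.611, 0.1737, 0.1854]
tool_rot: [0.002, -0.106, 0.994, -0.0]
force: [-0.3, 0.4, 0.1]
grip_width: 0.0879
grip_force: 0.0
```

```bash
python3 chk.py .61 .174 .0075 .571 -.185 90 w10;python3 - <<'E'
from h import *
# base tray from scene camera
for n in("scene","side"):
    p,d,K,V,s=grab(n)
    P=cloud(d,K,V); h=cv2.cvtColor(p,cv2.COLOR_BGR2HSV)
    m=(d>0)&(P[...,0]>.3)&(P[...,0]<.6)&(P[...,1]>.27)&(P[...,1]<.5)&(h[...,1]<90)&(h[...,2]<140)&(P[...,2]<.04)
    for r in rects(m,K,V,.008): print(n,np.round(np.r_[r[:5],r[5]],3))
E
```

```text
TCP [0.611  0.1737 0.1854] psi 102.12 t 21.9 units tx ty [  5.724 -17.117] twist share 0.202
grip 0.08794980517621416 0.0
part top 8683 612.1 173.8 126.6 109.7 12.5 z 0.0066
slope [-0.001 -0.   ]
scene [ 4.47000e-01  4.04000e-01  2.87162e+02  1.90271e+02 -1.70300e+00
  4.40931e+02  1.62194e+02]
side [  0.489   0.373 179.989 124.597  -5.66  300.258 134.2  ]
```

View pics/w10.png

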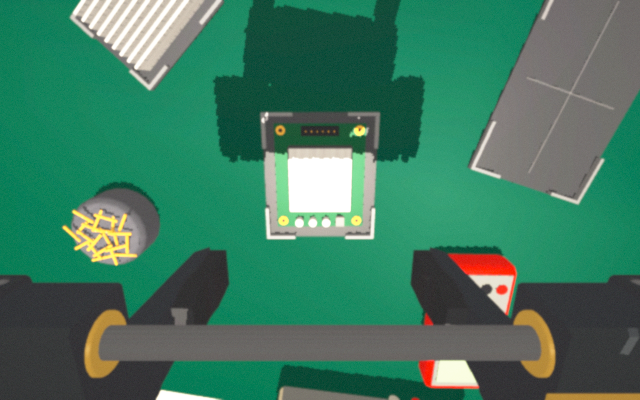

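>>> arm_command(steps=[{"jaw":-1,"tx":0.318,"ty":-0.951,"tz":0,"twist":0},{"jaw":-1,"tx":0.318,"ty":-0.951,"tz":0,"twist":0},{"jaw":-1,"tx":0.318,"ty":-0.951,"tz":0,"twist":0},{"jaw":-1,"tx":0.318,"ty":-0.951,"tz":0,"twist":0},{"jaw":-1,"tx":0.318,"ty":-0.951,"tz":0,"twist":0},{"jaw":-1,"tx":0.318,"ty":-0.951,"tz":0,"twist":0},{"jaw":-1,"tx":0.318,"ty":-0.951,"tz":0,"twist":0},{"jaw":-1,"tx":0.318,"ty":-0.951,"tz":0,"twist":0},{"jaw":-1,"tx":0.318,"ty":-0.951,"tz":0,"twist":0},{"jaw":-1,"tx":0.318,"ty":-0.951,"tz":0,"twist":0},{"jaw":-1,"tx":0.318,"ty":-0.951,"tz":0,"twist":0},{"jaw":-1,"tx":0.318,"ty":-0.951,"tz":0,"twist":0},{"jaw":-1,"tx":0.318,"ty":-0.951,"tz":0,"twist":0},{"jaw":-1,"tx":0.318,"ty":-0.951,"tz":0,"twist":0},{"jaw":-1,"tx":0.318,"ty":-0.951,"tz":0,"twist":0},{"jaw":-1,"tx":0.318,"ty":-0.951,"tz":0,"twist":0},{"jaw":-1,"tx":0.318,"ty":-0.951,"tz":0,"twist":0},{"jaw":-1,"tx":0.318,"ty":-0.951,"tz":0,"twist":0.101},{"jaw":-1,"tx":0,"ty":0,"tz":0,"twist":0.101},{"jaw":-1,"tx":0,"ty":0,"tz":0,"twist":0}])

```text
time: 23.73
position: [0.5691, -0.186, 0.182]
tool_rot: [-0.001, 0.003, 1.0, 0.001]
force: [-0.7, 0.1, -0.1]
grip_width: 0.0881
grip_force: 0.0
```

```bash
cat > base.py <<'E'
from h import *
p,d,K,V,s=grab("wrist","w11"); go(s,.571,-.185,90)
P=cloud(d,K,V);z=P[...,2]
near=(d>0)&(abs(P[...,0]-.57)<.12)&(abs(P[...,1]+.19)<.09)
c=near&(np.hypot(P[...,0]-.571,P[...,1]+.185)<.033)
rect(P,big(c&(z>.029)&(z<.040)),"transf")
rect(P,big(near&(z>.006)&(z<.014)),"board")
E
python3 base.py; python3 - <<'E'
from h import *
print(np.round(onplane([[295,134]],imaging.camera_info("side")["camera_matrix"],imaging.camera_info("side")["view"],.002),3))
E
```

```text
TCP [ 0.5691 -0.186   0.182 ] psi 89.67 t 23.7 units tx ty [-0.094  0.051] twist share -0.006
transf 2168 571.5 -185.5 35.7 56.0 88.8 z 0.0351
board 11240 571.9 -185.6 92.2 156.4 89.0 z 0.0112
[[0.472 0.379 0.002]]
```

View pics/w11.png

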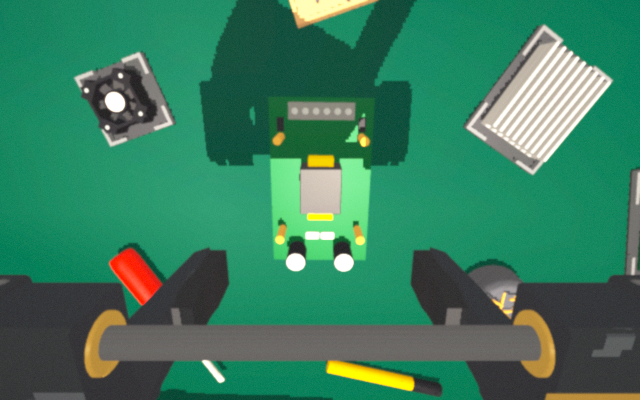

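>>> arm_command(steps=[{"jaw":-1,"tx":-0.1,"ty":0.03,"tz":0.6,"twist":0},{"jaw":-1,"tx":0,"ty":0,"tz":1,"twist":0},{"jaw":-1,"tx":0,"ty":0,"tz":1,"twist":0},{"jaw":-1,"tx":0,"ty":0,"tz":1,"twist":0},{"jaw":-1,"tx":0,"ty":0,"tz":1,"twist":0},{"jaw":-1,"tx":0,"ty":0,"tz":1,"twist":0},{"jaw":-1,"tx":0,"ty":0,"tz":1,"twist":0},{"jaw":-1,"tx":0,"ty":0,"tz":0.8,"twist":0},{"jaw":-1,"tx":0,"ty":0,"tz":0.4,"twist":0},{"jaw":-1,"tx":0,"ty":0,"tz":0.2,"twist":0},{"jaw":-1,"tx":0,"ty":0,"tz":0,"twist":0},{"jaw":-1,"tx":0,"ty":0,"tz":0,"twist":0}], force=35)

```text
time: 24.78
position: [0.5725, -0.1844, 0.0241]
tool_rot: [0.0, -0.001, 1.0, -0.0]
force: [0.6, -0.0, -0.6]
grip_width: 0.0884
grip_force: 0.0
```

Good; 2 mm lower, grip, and lift a little to check.

>>> arm_command(steps=[{"jaw":-1,"tx":0,"ty":-0.05,"tz":0.1,"twist":0},{"jaw":1,"tx":0,"ty":0,"tz":0,"twist":0},{"jaw":1,"tx":0,"ty":0,"tz":0,"twist":0},{"jaw":1,"tx":0,"ty":0,"tz":0,"twist":0},{"jaw":1,"tx":0,"ty":0,"tz":0,"twist":0},{"jaw":1,"tx":0,"ty":0,"tz":0,"twist":0},{"jaw":1,"tx":0,"ty":0,"tz":0,"twist":0},{"jaw":1,"tx":0,"ty":0,"tz":0,"twist":0},{"jaw":1,"tx":0,"ty":0,"tz":0,"twist":0}])

```text
time: 25.53
position: [0.5721, -0.1855, 0.0217]
tool_rot: [0.0, 0.0, 1.0, 0.0]
force: [-0.4, 1.3, -0.7]
grip_width: 0.0368
grip_force: 1.4
```

>>> arm_command(steps=[{"jaw":1,"tx":0,"ty":0,"tz":-0.2,"twist":0},{"jaw":1,"tx":0,"ty":0,"tz":-0.5,"twist":0},{"jaw":1,"tx":0,"ty":0,"tz":-1,"twist":0},{"jaw":1,"tx":0,"ty":0,"tz":-1,"twist":0},{"jaw":1,"tx":0,"ty":0,"tz":-1,"twist":0},{"jaw":1,"tx":0,"ty":0,"tz":-1,"twist":0},{"jaw":1,"tx":0,"ty":0,"tz":-0.8,"twist":0},{"jaw":1,"tx":0,"ty":0,"tz":0,"twist":0},{"jaw":1,"tx":0,"ty":0,"tz":0,"twist":0}])

```text
time: 26.28
position: [0.5727, -0.1858, 0.1329]
tool_rot: [0.001, -0.0, 1.0, -0.001]
force: [0.8, 0.4, -3.8]
grip_width: 0.0356
grip_force: 34.9
```

>>> arm_command(steps=[{"jaw":1,"tx":0.245,"ty":0.965,"tz":0,"twist":0},{"jaw":1,"tx":0.245,"ty":0.965,"tz":0,"twist":0},{"jaw":1,"tx":0.245,"ty":0.965,"tz":0,"twist":0},{"jaw":1,"tx":0.245,"ty":0.965,"tz":0,"twist":0},{"jaw":1,"tx":0.245,"ty":0.965,"tz":0,"twist":0},{"jaw":1,"tx":0.245,"ty":0.965,"tz":0,"twist":0},{"jaw":1,"tx":0.245,"ty":0.965,"tz":0,"twist":0},{"jaw":1,"tx":0.245,"ty":0.965,"tz":0,"twist":0},{"jaw":1,"tx":0.245,"ty":0.965,"tz":0,"twist":0},{"jaw":1,"tx":0.245,"ty":0.965,"tz":0,"twist":0},{"jaw":1,"tx":0.245,"ty":0.965,"tz":0,"twist":0},{"jaw":1,"tx":0.245,"ty":0.965,"tz":0,"twist":0},{"jaw":1,"tx":0.245,"ty":0.965,"tz":0,"twist":0},{"jaw":1,"tx":0.245,"ty":0.965,"tz":0,"twist":0},{"jaw":1,"tx":0.245,"ty":0.965,"tz":0,"twist":0},{"jaw":1,"tx":0.245,"ty":0.965,"tz":0,"twist":0},{"jaw":1,"tx":0.245,"ty":0.965,"tz":0,"twist":0},{"jaw":1,"tx":0.245,"ty":0.965,"tz":0,"twist":0},{"jaw":1,"tx":0.245,"ty":0.965,"tz":0,"twist":0},{"jaw":1,"tx":0,"ty":0.965,"tz":0,"twist":0}])

```text
time: 27.95
position: [0.4767, 0.2012, 0.1298]
tool_rot: [-0.002, -0.0, 1.0, -0.0]
force: [0.1, -0.9, -2.8]
grip_width: 0.0359
grip_force: 34.9
```

```bash
cat > bt.py <<'E'
from h import *
import sys
for n in("wrist","side","scene"):
    p,d,K,V,s=grab(n,n+sys.argv[1])
    P=cloud(d,K,V); z=P[...,2]; h=cv2.cvtColor(p,cv2.COLOR_BGR2HSV)
    m=(d>0)&(P[...,0]>.33)&(P[...,0]<.62)&(P[...,1]>.28)&(P[...,1]<.5)&(h[...,1]<100)&(h[...,2]<235)&(z<.03)
    for r in rects(m,K,V,.008,400): print(n,np.round(np.r_[r[:5],r[5]],3))
go(s,.475,.376,84.3)
E
python3 bt.py a
```

```text
wrist [ 4.89000e-01  3.74000e-01  1.81372e+02  1.19591e+02 -5.69800e+00
  5.53901e+02  1.81782e+02]
scene [4.80000e-01 3.96000e-01 2.90409e+02 2.02271e+02 1.00000e-01 4.41090e+02
 1.68048e+02]
TCP [0.4775 0.2024 0.1302] psi 90.15 t 28.1 units tx ty [0.101 8.681] twist share 0.097
```

View pics/wrista.png

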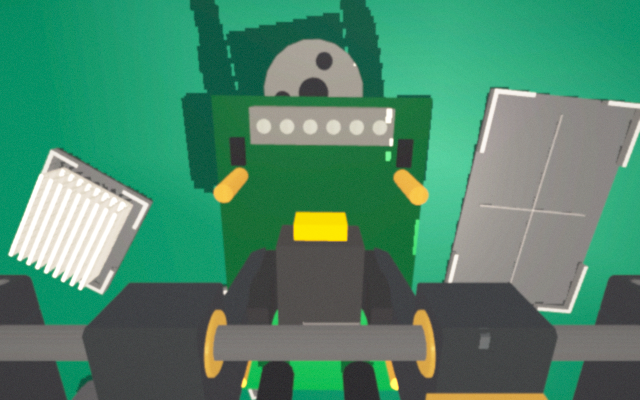

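>>> arm_command(steps=[{"jaw":1,"tx":-0.064,"ty":0.953,"tz":0,"twist":0},{"jaw":1,"tx":-0.064,"ty":0.953,"tz":0,"twist":0},{"jaw":1,"tx":-0.064,"ty":0.953,"tz":0,"twist":0},{"jaw":1,"tx":-0.064,"ty":0.953,"tz":0,"twist":0},{"jaw":1,"tx":-0.064,"ty":0.953,"tz":0,"twist":0},{"jaw":1,"tx":-0.064,"ty":0.953,"tz":0,"twist":0},{"jaw":1,"tx":-0.064,"ty":0.953,"tz":0,"twist":0},{"jaw":1,"tx":-0.064,"ty":0.953,"tz":0,"twist":0},{"jaw":1,"tx":-0.064,"ty":0.953,"tz":0,"twist":0},{"jaw":1,"tx":0,"ty":0,"tz":0,"twist":0.097},{"jaw":1,"tx":0,"ty":0,"tz":0,"twist":0},{"jaw":1,"tx":0,"ty":0,"tz":0,"twist":0}])

```text
time: 29.1
position: [0.4903, 0.3709, 0.1306]
tool_rot: [-0.001, 0.05, 0.999, -0.001]
force: [0.5, 0.3, -2.7]
grip_width: 0.0359
grip_force: 34.9
```

```bash
python3 - <<'E'
from h import *
p,d,K,V,s=grab("wrist"); go(s,.489,.374,84.3)
P=cloud(d,K,V);z=P[...,2];h=cv2.cvtColor(p,cv2.COLOR_BGR2HSV)
m=(d>0)&(z>.11)&(z<.122)&(h[...,1]>100)&(abs(P[...,0]-.489)<.1)&(abs(P[...,1]-.374)<.07)
m=big(m);rect(P,m,"board part");q=P[m];print(np.linalg.lstsq(np.c_[q[:,:2],np.ones(len(q))],q[:,2],rcond=None)[0].round(3))
E
```

```text
TCP [0.4903 0.3709 0.1306] psi 84.29 t 29.1 units tx ty [0.079 0.15 ] twist share -0.000
board part 22334 458.4 373.8 92.6 92.7 83.6 z 0.1201
[-0.002 -0.002  0.122]
```

>>> arm_command(steps=[{"jaw":1,"tx":0.07,"ty":0.17,"tz":0.5,"twist":0},{"jaw":1,"tx":0,"ty":0,"tz":1,"twist":0},{"jaw":1,"tx":0,"ty":0,"tz":1,"twist":0},{"jaw":1,"tx":0,"ty":0,"tz":1,"twist":0},{"jaw":1,"tx":0,"ty":0,"tz":0.8,"twist":0},{"jaw":1,"tx":0,"ty":0,"tz":0.5,"twist":0},{"jaw":1,"tx":0,"ty":0,"tz":0.2,"twist":0},{"jaw":1,"tx":0,"ty":0,"tz":0.1,"twist":0},{"jaw":1,"tx":0,"ty":0,"tz":0,"twist":0},{"jaw":1,"tx":0,"ty":0,"tz":0,"twist":0}])

```text
time: 29.98
position: [0.4903, 0.3758, 0.0307]
tool_rot: [0.001, 0.051, 0.999, 0.0]
force: [-0.1, -0.7, -2.7]
grip_width: 0.0355
grip_force: 34.9
```

>>> arm_command(steps=[{"jaw":1,"tx":0.03,"ty":-0.06,"tz":0.12,"twist":0},{"jaw":1,"tx":0,"ty":0,"tz":0.1,"twist":0},{"jaw":1,"tx":0,"ty":0,"tz":0.08,"twist":0},{"jaw":1,"tx":0,"ty":0,"tz":0,"twist":0},{"jaw":1,"tx":0,"ty":0,"tz":0,"twist":0}])

```text
time: 30.4
position: [0.4888, 0.3744, 0.0238]
tool_rot: [0.0, 0.051, 0.999, 0.0]
force: [-0.4, 0.9, -3.3]
grip_width: 0.036
grip_force: 34.9
```

>>> arm_command(steps=[{"jaw":1,"tx":0,"ty":0,"tz":0.04,"twist":0},{"jaw":1,"tx":0,"ty":0,"tz":0.03,"twist":0},{"jaw":1,"tx":0,"ty":0,"tz":0,"twist":0}])

```text
time: 30.65
position: [0.4888, 0.3744, 0.0236]
tool_rot: [-0.0, 0.051, 0.999, -0.0]
force: [-4.6, -3.4, 7.8]
grip_width: 0.0355
grip_force: 34.9
```

>>> arm_command(steps=[{"jaw":-0.4,"tx":0,"ty":0,"tz":-0.05,"twist":0},{"jaw":-0.4,"tx":0,"ty":0,"tz":0,"twist":0},{"jaw":-0.4,"tx":0,"ty":0,"tz":0,"twist":0},{"jaw":-0.4,"tx":0,"ty":0,"tz":0,"twist":0},{"jaw":-0.4,"tx":0,"ty":0,"tz":0,"twist":0},{"jaw":-0.4,"tx":0,"ty":0,"tz":-0.4,"twist":0},{"jaw":-0.4,"tx":0,"ty":0,"tz":-1,"twist":0},{"jaw":-0.4,"tx":0,"ty":0,"tz":-1,"twist":0},{"jaw":-1,"tx":0,"ty":0,"tz":-1,"twist":0},{"jaw":-1,"tx":0,"ty":0,"tz":-1,"twist":0},{"jaw":-1,"tx":0,"ty":0,"tz":-1,"twist":0},{"jaw":-1,"tx":0,"ty":0,"tz":-1,"twist":0},{"jaw":-1,"tx":0,"ty":0,"tz":-1,"twist":0},{"jaw":-1,"tx":0,"ty":0,"tz":-1,"twist":0},{"jaw":-1,"tx":0,"ty":0,"tz":0,"twist":0},{"jaw":-1,"tx":0,"ty":0,"tz":0,"twist":0}])

```text
time: 31.98
position: [0.4895, 0.3748, 0.1929]
tool_rot: [0.001, 0.051, 0.999, 0.001]
force: [-0.2, 0.4, 0.3]
grip_width: 0.0879
grip_force: 0.0
```

```bash
python3 - <<'E'
from h import *
p,d,K,V,s=grab("wrist","w12"); go(s,.489,.374,84.3)
P=cloud(d,K,V);z=P[...,2];h=cv2.cvtColor(p,cv2.COLOR_BGR2HSV)
m=(d>0)&(z>.009)&(z<.018)&(h[...,1]>100)&(abs(P[...,0]-.489)<.1)&(abs(P[...,1]-.374)<.07)
m=big(m);rect(P,m,"board");q=P[m];print(np.linalg.lstsq(np.c_[q[:,:2],np.ones(len(q))],q[:,2],rcond=None)[0].round(3))
E
```

```text
TCP [0.4895 0.3748 0.1929] psi 84.18 t 32.0 units tx ty [ 0.022 -0.041] twist share -0.002
board 10396 488.4 373.8 92.2 155.7 83.5 z 0.0132
[ 0.    -0.     0.013]
```

View pics/w12.png

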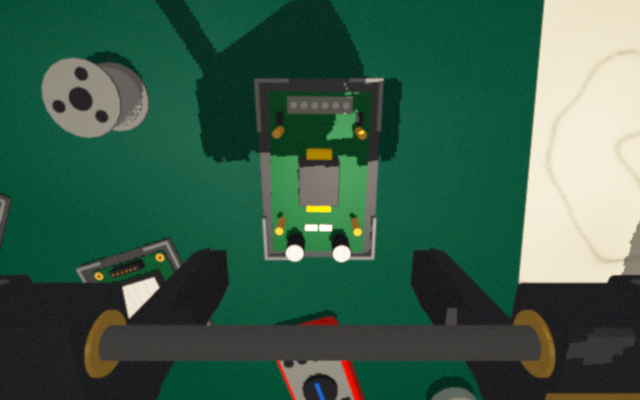

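The picture shows the base board flat and square inside its tray rim (about px 258–382 × 80–260), measured centred to within 1 mm. The reel stands undisturbed at about (95,97). Handing in.

```bash
python3 -c "
from plant import env; print(env.sign_off())"
```

```text
the job is handed in; nothing more can be done
None
```

The fan, heat sink, converter board and base board each lie flat and square in their own trays, the tip cleaner and solder reel were left alone, and the job was handed in at about 32 s; sign-off gave no verdict.

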